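# Key the display tray onto its turntable and press it home

## Robot

A 6-joint arm with a two-finger parallel gripper is mounted at the origin on a cart in front of the work surface, level with it; the furniture and walls round the work are solid. World frame = base frame: x ahead of the robot, y to its left, z up, the work surface at z = 0. Lengths are in m, angles in rad, forces in N, time in s.
With the tool pointing down it reaches from about 0.3 to 0.775 m from the base axis. Payload 14.6 kg.
Tool frame: the origin (TCP) lies midway between the tips of the shut fingers; the grasp point (between the pads) lies 19 mm behind it; z points along the fingers, y is the line along which they close (so a half turn about z gives the same grasp; the last joint's range is limited). The gripper opens to 85 mm and grips with 20 to 120 N. Pads are 22 mm wide; open, the fingers measure 114 mm over their backs; the gripper's body (76 mm by 85 mm) begins 54 mm behind the grasp point. The pads swing forward as they close: fully open they stand 13 mm farther back than shut.
Start: joints at [-1.316, 0.3, 1.521, -0, 1.321, -0.067], TCP at [0.174, -0.522, 0.231] pointing down, gripper open.
Joint ranges: [-3.03, 3.03], [-0.79, 2.21], [0.23, 2.52], [-1.04, 4.18], [0, 3.07], [-2.55, 2.55]. Speed limits (rad/s): [2.22, 2.22, 2.57, 3.14, 3.14, 3.14].

## Interface

Orientations are given as a rotation vector (axis times angle).
In Python, from rig import bot gives the robot as it stands. The module is installed in compiled form; this text tells all that it offers.
- The arm moves only by the shell command python3 -m jog 'ROWS' [OPENING] [FORCE]. ROWS is JSON, a list of rows, each a list of 6 numbers: the shift along the tool's x, y, z each as a share of 200 mm, from -1 to 1, then the turn, a rotation vector about the tool's x, y, z each as a share of 60 degrees, from -1 to 1. In form: [[tx, ty, tz, rx, ry, rz], ...]. A call has 1 to 8 rows; each row is the pose to reach, as a shift and turn from the pose commanded when the call began, along the tool's axes at that moment; what a row does not reach only later rows make up. A row lasts 1/10 s, in which the tool goes at most 50 mm and 8.59 degrees, less where a joint would pass 70% of its speed; a pose out of reach is approached as far as the arm can. A call with a number of a shift or a turn outside -1 to 1 is refused whole. A call with a gripper value outside its range is refused whole. OPENING is the opening, from -1 (shut) to 1 (fully open), set as the call begins (- or left out, the last holds). The fingers move at their own pace and stop on an object; FORCE is the grip in N (left out, the last holds). Time passes only in rows, so rows that repeat a pose let the fingers close. It gives the time, the measured TCP pose, the force, the opening and the grip force at its end, in the units of the state.
- bot.state(): the state, without advancing time (a new reading comes with each control period).
- bot.get_image(name): name is "scene" or "top"; returns a dict with "pixels" (480x640x3 uint8, blue, green, red), "range_z" (480x640 float32, m along the optical axis (not along the pixel's ray), 0 where there is no reading), "intrinsics" (3x3 intrinsics, pixels), "T" (4x4, takes a point from camera to world coordinates). Camera axes: x right, y down, z forward; pixel columns grow to the right and rows downward; lengths in m; the calibration is good to about 2 mm. A picture is of the moment at which its call begins.
- bot.sign_off(): hands the job in; it is judged then, once.
The state is a dict: "clock": time; "q": joint angles; "qvel": joint speeds; "tau": joint torques, N m; "eef_pos": TCP position; "eef_rot": TCP orientation; "ft_force": force on the tool from outside, world axes, zero at the start; "torque": the same for the moment, N m; "gripper_width": finger opening in m; "gripper_force": force on a finger pad.
Only numpy, scipy, OpenCV 4.12 (cv2) and the standard library are available. Lean on these libraries where they do the work, as an engineer would, in place of code of your own. Each camera call takes 0.05 s, during which the arm holds its last target. There are 200 camera calls.

## Task

The washed lilac tray has been put back on the display turntable but still rides high, because the yellow-edged notch in its edge is not over the amber drive lug. With a fingertip against one of its dividers, push the tray round until the notch stands over the lug, then press down on the pink pad in the middle until the tray is fully home, and take the hand away. Only touch and push: do not lift the tray, do not force it down, and leave the toys and ribbon around it alone.

Things in the scene. Friction and masses are not known exactly. Their poses are not given: they have to be found in the camera images.
- turntable: White round motorised display turntable (208 mm across, 32 mm high) with a pink trim line, fixed on the counter; it carries the tray. Origin on its vertical turning axis, at counter level. Its amber drive lug stands at its own -x side. The motor is off: base and lug do not turn.
- lug (a point): Top of the amber drive lug under the tray's edge: 88 mm from the turning axis, 43.5 mm above the counter. The lug is a round-topped radial bar, 10 mm wide, 76 to 100 mm from the axis, so its outer end shows beyond the tray's edge.
- notch (a point): Outer end of the notch in the tray's edge, at the tray's underside, 88 mm from the axis. The notch is 13.5 mm wide, 12.5 mm deep, open outwards, with yellow edges. The tray is lilac, round, 176 mm across: a flat plate 5 mm thick with a low rim (143 mm across, its top 10 mm above the underside), four dividers and a hub.
- divider (a point): Top middle of one of four like upright dividers: 46 mm from the axis, 30.5 mm above the tray's underside (5.5 mm below the pad's top). Each is 5 mm thick and runs from the hub to 73 mm from the axis. From above they stand 45 and 135 degrees to either side of the notch (this one 45 degrees counter-clockwise of it), with open quarters between, where a fingertip can push sideways on a divider.
- pad (a point): Centre of the top of the pink press pad (31 mm across) on the tray's central hub (38 to 48 mm across), on the turning axis. 36 mm above the tray's underside: 80 mm above the counter while the tray rides high, 70 mm when it is home.
- tray (a joint): Turn of the tray about the vertical axis in rad, counter-clockwise from above positive, no stops: 0 (or 6.283, a full turn) when the notch stands exactly over the lug. 0.7 to 5.6 at the start. It turns easily (about 1 N of push at 50 mm from the axis) and stays where it is left.
- tray_down (a joint): How far the tray is pushed down its spindle, in m: 0 as found, just clear of the lug; 0.010 fully home. A rubber bush grips the spindle, so it does not sink by itself: about 5 N on the pad moves it once the notch is over the lug (the round lug leads it in within about 2 degrees). Elsewhere the plate meets the lug and only gives a little. Negative if pulled up (up to 25 mm).
- toy_cup1: Bystander, loose: pink toy tea cup, 44 x 53 x 28 mm. Origin at the centre of its underside.
- toy_cup2: Bystander, loose: lilac toy tea cup, 44 x 53 x 28 mm. Origin at the centre of its underside.
- letter_block1: Bystander, loose: red toy block, 31 x 31 x 30 mm. Origin at the centre of its underside.
- letter_block2: Bystander, loose: yellow toy block, 31 x 31 x 30 mm. Origin at the centre of its underside.
- ribbon_spool1: Bystander, loose: white spool of pink ribbon, about 60 x 85 x 20 mm, lying flat. Origin at the centre of its underside.
- ribbon_spool2: Bystander, loose: tan spool of blue ribbon, about 60 x 85 x 20 mm, lying flat. Origin at the centre of its underside.

How it is judged:
On the way, in this order (a step that is already met when the one before it is completed fails the run):
1. the notch has come round to the lug (within 10 mm) with the tray still up (horizontal distance between notch and lug below 0.01 m and value of joint tray_down below 0.003 m).
2. the tray is pressed home (value of joint tray_down above 0.0085 m), for 0.2 s.
At the end, for the whole second after the job is handed in: The tray is down its spindle by more than 8.5 of 10 mm, with its notch around the lug (notch and lug within 4 mm as seen from above) (value of joint tray_down above 0.0085 m and horizontal distance between notch and lug below 0.004 m and not (velocity of joint tray above 0.05 rad/s or velocity of joint tray below -0.05 rad/s)); the robot touches nothing.
It fails at once if the tray is lifted (more than 4 mm above where it was found) (value of joint tray_down below -0.004 m).
It fails at once if the tray or turntable is forced (more than 60 N from the fingers) (contact force between the fingers and turntable above 60 N).
It fails at once if a toy or a ribbon spool is moved by more than 15 mm (distance of any of toy_cup1, toy_cup2, letter_block1, letter_block2, ribbon_spool1, ribbon_spool2 from where it was at the start of the episode above 0.015 m).
It also fails if it takes over 48 s, if anything falls off the work surface, if the arm or the gripper's body presses on something with over 40 N, if the wrist force passes 120 N, or if a joint passes its speed limit or range.

## Working session

There is one attempt and no reset: what is moved stays moved. The work goes in short steps, Python scripts to look and compute and a shell command to move; the robot and the scene stay as the last step left them, time stands still between calls to the robot, and variables do not carry over. Pictures are saved under pics/ and viewed, at most 10 in all, crops included, and the job is handed in when it is done.

```bash
mkdir -p pics; python3 - <<'E'
from rig import bot
import cv2,numpy as np
for n in("top","scene"):
    d=bot.get_image(n);cv2.imwrite(f"pics/{n}0.png",d["pixels"]);np.savez(f"{n}0.npz",**d)
    print(n,d["intrinsics"].tolist(),d["T"].round(4).tolist())
s=bot.state();print(s["clock"],s["eef_pos"],s["eef_rot"],s["gripper_width"],s["ft_force"])
E
```

```text
top [[468.9734236152711, 0.0, 314.56543107854907], [0.0, 468.9734236152711, 239.10665562168748], [0.0, 0.0, 1.0]] [[-0.0046, -0.9878, 0.1558, 0.3028], [-1.0, 0.0038, -0.0054, -0.1072], [0.0047, -0.1558, -0.9878, 1.4231], [0.0, 0.0, 0.0, 1.0]]
scene [[462.05443547233335, 0.0, 319.293990820651], [0.0, 462.05443547233335, 237.66815433186176], [0.0, 0.0, 1.0]] [[-0.7765, -0.305, 0.5514, -0.0837], [-0.6301, 0.3631, -0.6864, 0.623], [0.0092, -0.8804, -0.4741, 0.5968], [0.0, 0.0, 0.0, 1.0]]
0.1 [ 0.17387638 -0.52157013  0.23078735] [-3.10002065e+00 -5.03052413e-01  1.44450483e-04] 0.08558432985475062 [0.24201904 0.52153728 0.15660974]
```

View pics/top0.png

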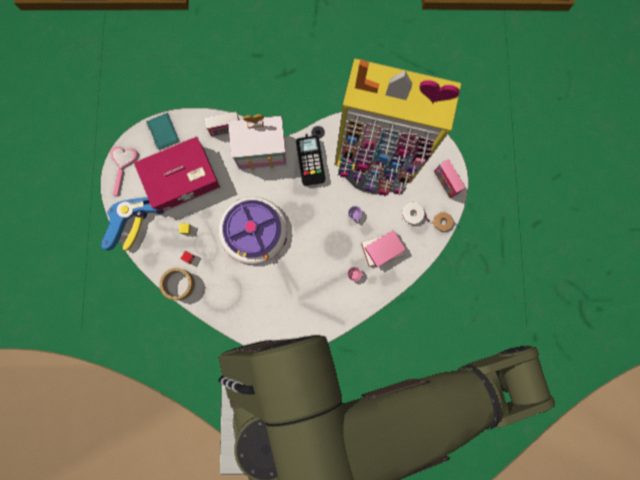

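View pics/scene0.png

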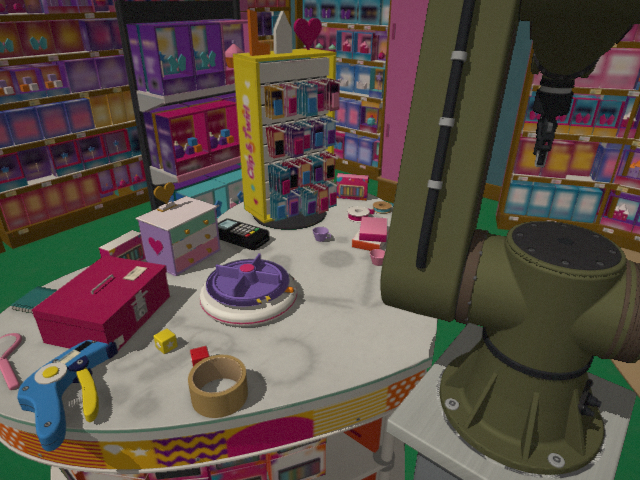

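The top view shows the turntable at about (252,230) with the pad at (250,227). In the scene view it is at about (249,285), with yellow notch marks near (262,300) and an amber lug near (291,290). Next I'll measure these.

```bash
cat > h.py <<'E'
import cv2,numpy as np
def ray(d,u,v,z):
    K,T=d["intrinsics"],d["T"]
    r=T[:3,:3]@np.linalg.inv(K)@np.array([u,v,1.]);o=T[:3,3]
    return o+r*(z-o[2])/r[2]
def blobs(d,lo,hi,box,amin=3):
    h=cv2.cvtColor(d["pixels"],cv2.COLOR_BGR2HSV);m=cv2.inRange(h,np.array(lo),np.array(hi))
    x0,y0,x1,y1=box;k=np.zeros_like(m);k[y0:y1,x0:x1]=m[y0:y1,x0:x1]
    n,_,s,c=cv2.connectedComponentsWithStats(k)
    return [(c[i].round(1),int(s[i,4])) for i in range(1,n) if s[i,4]>=amin]
def pol(p,c): 
    w=p-c; return round(float(np.hypot(w[0],w[1])),4),round(float(np.degrees(np.arctan2(w[1],w[0]))),1)
E
python3 - <<'E'
from h import *
for n,box in(("top",(215,190,290,270)),("scene",(195,250,305,330))):
    d=dict(np.load(n+"0.npz"))
    pad=blobs(d,(155,120,100),(178,255,255),box,12);print(n,"pad",[(c,a,ray(d,*c,.08).round(4)) for c,a in pad])
    c0=ray(d,*pad[0][0],.08)if n=="scene" else ray(d,*max(pad,key=lambda t:t[1])[0],.08)
    for nm,lo,hi in(("orange",(5,130,130),(19,255,255)),("yellow",(20,110,110),(35,255,255))):
        print(nm,[(c,a,ray(d,*c,.045).round(4),pol(ray(d,*c,.045),c0)) for c,a in blobs(d,lo,hi,box,1)])
    pu=blobs(d,(120,90,60),(145,255,255),box,100);print("purple",[(c,a,ray(d,*c,.05).round(4)) for c,a in pu])
    x0,y0,x1,y1=box;cv2.imwrite(f"pics/{n}c.png",cv2.resize(d["pixels"][y0:y1,x0:x1],None,fx=5,fy=5,interpolation=cv2.INTER_CUBIC))
a=cv2.imread("pics/topc.png");b=cv2.imread("pics/scenec.png")
b=cv2.resize(b,(425,309)) ; a=cv2.resize(a,(375,400));o=np.zeros((400,800,3),np.uint8);o[:,:375]=a;o[:309,375:]=b;cv2.imwrite("pics/both.png",o)
E
```

```text
top pad [(array([250., 226.]), 97, array([0.5539, 0.0732, 0.08  ]))]
orange [(array([265.7, 255.9]), 13, array([0.4704, 0.03  , 0.045 ]), (0.094, -152.6))]
yellow [(array([238.1, 252.1]), 8, array([0.4821, 0.1118, 0.045 ]), (0.0816, 151.8)), (array([244.1, 254.1]), 8, array([0.476 , 0.0939, 0.045 ]), (0.0806, 165.1))]
purple [(array([251.7, 228. ]), 2292, array([0.5535, 0.0721, 0.05  ]))]
scene pad [(array([246.4, 267.4]), 97, array([0.5516, 0.0757, 0.08  ])), (array([221.5, 319.8]), 20, array([0.4568, 0.2239, 0.08  ])), (array([250.1, 322.1]), 34, array([0.4133, 0.1961, 0.08  ]))]
orange [(array([290.4, 289. ]), 23, array([0.4619, 0.0383, 0.045 ]), (0.0972, -157.4))]
yellow [(array([267.4, 297.7]), 16, array([0.4769, 0.0909, 0.045 ]), (0.0762, 168.5)), (array([258.4, 300.4]), 13, array([0.4843, 0.109 , 0.045 ]), (0.0751, 153.6))]
purple [(array([246.4, 282.3]), 2814, array([0.5449, 0.0847, 0.05  ]))]
```

View pics/both.png

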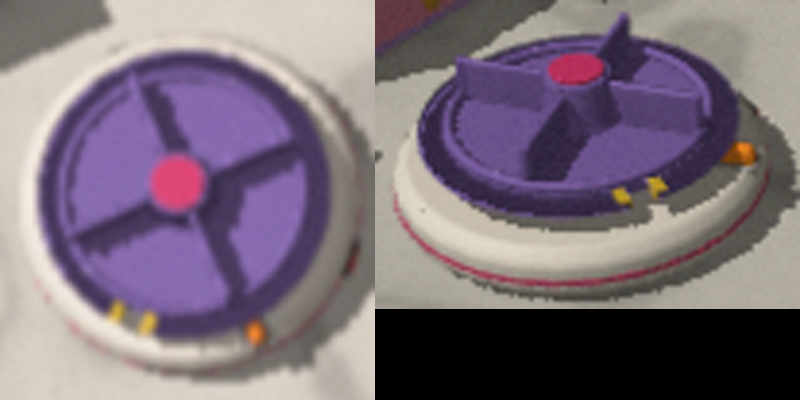

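In the crop the notch is at (133,318) and the lug at (256,333), with the pad centre at (178,183). That puts the tray about 45° clockwise of the lug, so it needs a counter-clockwise push of about 45°. I'll push the divider at about -65° from its clockwise side, with the tool's x axis tangential, which is close to its current heading.

```bash
cat >> h.py <<'E'
from scipy.spatial.transform import Rotation as R
C=np.array([.5528,.0745])
def row(s,p,xang):
    "row from the pose in state s to world point p, tool down, tool x at xang deg"
    A=R.from_rotvec(s["eef_rot"]);a=np.radians(xang)
    B=R.from_matrix(np.array([[np.cos(a),np.sin(a),0],[np.sin(a),-np.cos(a),0],[0,0,-1]]).T)
    return (A.inv().apply(np.array(p)-s["eef_pos"])/.2).round(3).tolist()+((A.inv()*B).as_rotvec()/np.radians(60)).round(3).tolist()
def tip(div,gap,r=.046,c=C):
    "tip centre, on the clockwise side of divider at angle div (deg), face gap m away"
    a=np.radians(div);return c+r*np.array([np.cos(a),np.sin(a)])-(gap+.0135)*np.array([-np.sin(a),np.cos(a)])
E
python3 - <<'E'
from h import *; from rig import bot
s=bot.state();t=tip(-65,.008);print(t)
print(row(s,[*t,.23],25)); print(row(s,[.36,-.23,.23],22))
E
```

```text
[0.55275482 0.02372355]
[2.659, -1.988, 0.006, -0.001, -0.0, -0.109]
[1.344, -1.089, 0.005, -0.001, -0.0, -0.059]
```

```bash
python3 -m jog '[[0.2,-0.15,0,0,0,0],[0.4,-0.3,0,0,0,0],[0.6,-0.45,0,0,0,0],[0.8,-0.6,0,0,0,0],[1,-0.75,0,0,0,0],[1,-0.75,0,0,0,0]]' -1 20
python3 -m jog '[[0.2,-0.15,0,0,0,0],[0.4,-0.3,0,0,0,0],[0.6,-0.45,0,0,0,0],[0.8,-0.6,0,0,0,0],[1,-0.75,0,0,0,0],[1,-0.75,0,0,0,0]]'
python3 - <<'E'
from h import *; from rig import bot
s=bot.state();t=tip(-65,.008);print(row(s,[*t,.23],25),row(s,[*t,.12],25))
E
```

```text
clock: 0.7
eef_pos: [0.3185, -0.3124, 0.2313]
eef_rot: [-3.099, -0.511, -0.001]
ft_force: [0.4, 0.1, 0.2]
gripper_width: 0.0003
gripper_force: 0.0
clock: 1.3
eef_pos: [0.4604, -0.1068, 0.2309]
eef_rot: [-3.099, -0.511, 0.0]
ft_force: [-0.5, 0.5, -1.3]
gripper_width: -0.0001
gripper_force: 0.0
[0.647, -0.47, 0.005, -0.001, -0.0, -0.104] [0.647, -0.47, 0.555, -0.001, -0.0, -0.104]
```

```bash
python3 -m jog '[[0.2,-0.15,0,0,0,-0.05],[0.4,-0.3,0,0,0,-0.104],[0.6,-0.44,0,0,0,-0.104],[0.647,-0.47,0.1,0,0,-0.104],[0.647,-0.47,0.3,0,0,-0.104],[0.647,-0.47,0.555,0,0,-0.104],[0.647,-0.47,0.555,0,0,-0.104]]'
python3 - <<'E'
from h import *; from rig import bot
s=bot.state();t=tip(-65,.008);print(row(s,[*t,.062],25))
d=bot.get_image("top");e=bot.get_image("scene")
a=cv2.resize(d["pixels"][180:280,200:300],(400,400));b=cv2.resize(e["pixels"][210:340,185:315],(400,400))
cv2.imwrite("pics/p1.png",np.hstack([a,b]))
E
```

```text
clock: 2.0
eef_pos: [0.5485, 0.0189, 0.1146]
eef_rot: [-3.067, -0.67, 0.016]
ft_force: [-0.0, -0.3, 0.1]
gripper_width: -0.0002
gripper_force: 0.0
[0.032, -0.012, 0.263, -0.004, 0.009, -0.006]
```

View pics/p1.png

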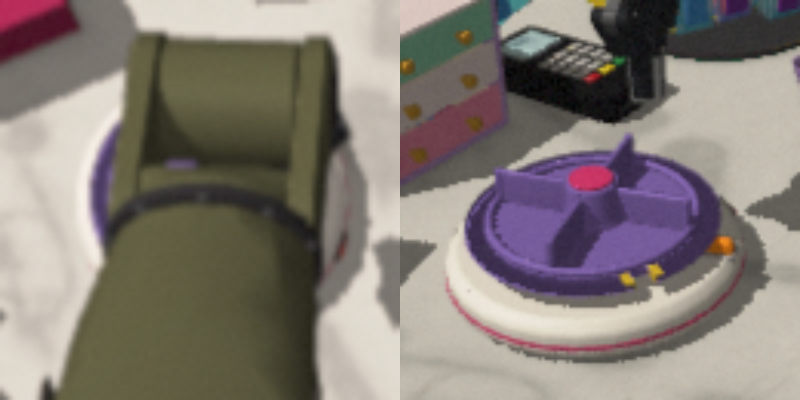

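The top view shows the wrist covering the turntable. In the scene crop the black finger tip seems to end near (650,95); I'll check that against the projected TCP.

```bash
python3 - <<'E'
from h import *; from rig import bot
e=bot.get_image("scene");s=bot.state();print(s["eef_pos"],s["clock"],s["qvel"].round(3))
T=np.linalg.inv(e["T"])
for p in (s["eef_pos"],[*C,.08],s["eef_pos"]+[0,0,.06]):
    q=e["intrinsics"]@(T@np.append(p,1))[:3];print(q[:2]/q[2],q[2])
for v in range(215,262,4): print(v,e["range_z"][v,256:290:4].round(2))
E
```

```text
[0.5524688  0.01888216 0.12242261] 2.15 [ 0.005 -0.024 -0.011 -0.001 -0.007  0.001]
[264.40110845 239.6472654 ] 0.99037808600859
[246.43520117 266.97610397] 0.9724975642337914
[263.04195105 214.33213064] 0.961930000221515
215 [0.89 0.91 0.94 0.94 0.98 1.26 1.26 1.27 1.29]
219 [0.91 0.91 0.97 0.96 1.28 1.27 1.27 1.33 1.33]
223 [0.94 0.92 0.94 0.96 1.31 1.31 1.31 1.31 1.31]
227 [1.25 0.94 0.94 0.97 1.3  1.3  1.3  1.3  1.3 ]
231 [1.23 0.97 0.96 0.97 1.29 1.29 1.29 1.3  1.29]
235 [1.21 0.97 0.97 0.98 1.27 1.27 1.27 1.27 1.27]
239 [1.19 0.97 0.97 0.98 1.25 1.25 1.26 1.25 1.25]
243 [1.19 1.2  1.23 1.23 1.23 1.23 1.23 1.23 1.23]
247 [1.19 1.21 1.21 1.21 1.21 1.21 1.21 1.21 1.21]
251 [1.19 1.19 1.19 1.2  1.19 1.19 1.2  1.19 1.19]
255 [1.17 1.03 1.18 1.17 1.18 1.18 1.17 1.17 1.17]
259 [1.01 1.04 1.16 1.16 1.16 1.16 1.16 1.16 1.16]
```

```bash
python3 -m jog '[[0,0,0.1,0,0,0],[0,0,0.2,0,0,0],[0,0,0.3,0,0,0],[0,0,0.3,0,0,0],[0,0,0.3,0,0,0]]'
python3 - <<'E'
from h import *; from rig import bot
s=bot.state();print(s["eef_pos"],s["ft_force"])
for k in (-65,-57,-49,-41,-33,-25,-19.5): print(k,row(s,[*tip(k,-.0),.062],k+90))
E
```

```text
clock: 2.65
eef_pos: [0.5527, 0.0192, 0.0626]
eef_rot: [3.068, 0.671, 0.004]
ft_force: [-0.2, -0.0, 0.2]
gripper_width: -0.0001
gripper_force: 0.0
[0.5527018  0.01922469 0.06260808] [-0.24355872 -0.02076368  0.23276007]
-65 [0.05, -0.021, 0.003, 0.001, -0.002, -0.006]
-57 [0.082, -0.014, 0.003, 0.001, -0.002, -0.139]
-49 [0.116, -0.011, 0.003, 0.002, -0.002, -0.272]
-41 [0.149, -0.014, 0.003, 0.002, -0.002, -0.406]
-33 [0.182, -0.021, 0.003, 0.002, -0.002, -0.539]
-25 [0.213, -0.032, 0.004, 0.002, -0.002, -0.672]
-19.5 [0.234, -0.042, 0.004, 0.002, -0.002, -0.764]
```

```bash
python3 -m jog '[[0.025,-0.01,0.003,0,0,0],[0.05,-0.021,0.003,0,0,-0.006],[0.066,-0.018,0.003,0,0,-0.07],[0.082,-0.014,0.003,0,0,-0.139],[0.099,-0.012,0.003,0,0,-0.205],[0.116,-0.011,0.003,0,0,-0.272],[0.132,-0.012,0.003,0,0,-0.34],[0.149,-0.014,0.003,0,0,-0.406]]'
python3 - <<'E'
from h import *; from rig import bot
s=bot.state();d=bot.get_image("scene")
print(s["eef_pos"])
box=(195,250,305,330);c=C
for nm,lo,hi in(("o",(5,130,130),(19,255,255)),("y",(20,110,110),(35,255,255))):
    print(nm,[(p,a,pol(ray(d,*p,.045),c)) for p,a in blobs(d,lo,hi,box,2)])
for k in (-37,-33,-29,-25,-21.5): print(k,row(s,[*tip(k,-.0),.062],k+90))
E
```

```text
clock: 3.45
eef_pos: [0.5782, 0.0348, 0.0605]
eef_rot: [2.856, 1.308, 0.001]
ft_force: [0.2, -1.2, -0.6]
gripper_width: 0.0
gripper_force: 0.5
[0.57815731 0.03475181 0.06049324]Traceback (most recent call last):
  File "<stdin>", line 6, in <module>
  File "h.py", line 12, in pol
    w=p-c; return round(float(np.hypot(w[0],w[1])),4),round(float(np.degrees(np.arctan2(w[1],w[0]))),1)
      ~^~
ValueError: operands could not be broadcast together with shapes (3,) (2,)
```

```bash
sed -i 's/w=p-c;/w=p[:2]-c[:2];/' h.py; cat > look.py <<'E'
from h import *; from rig import bot
import sys
d=bot.get_image("scene");s=bot.state()
print(s["eef_pos"],s["ft_force"],R.from_rotvec(s["eef_rot"]).apply([1,0,0]).round(3))
box=(195,250,305,330)
for nm,lo,hi in(("o",(5,130,130),(19,255,255)),("y",(20,110,110),(35,255,255))):
    print(nm,[(p,a,pol(ray(d,*p,.045),C)) for p,a in blobs(d,lo,hi,box,2)])
for k in map(float,sys.argv[1:]): print(k,row(s,[*tip(k,0),.062],k+90))
E
python3 look.py -37 -33 -29 -25 -22
```

```text
[0.57820515 0.0348951  0.06039535] [-0.60482567  0.19724636  0.17857834] [0.654 0.756 0.001]
o [(array([289.8, 289.3]), 29, (0.0971, -159.1))]
y [(array([280. , 290.4]), 22, (0.0799, -166.5)), (array([273.9, 294.1]), 14, (0.0772, -179.2))]
-37.0 [0.015, 0.008, -0.008, 0.001, -0.001, -0.064]
-33.0 [0.031, 0.011, -0.008, 0.001, -0.001, -0.131]
-29.0 [0.048, 0.013, -0.008, 0.001, -0.001, -0.198]
-25.0 [0.065, 0.014, -0.008, 0.001, -0.001, -0.264]
-22.0 [0.077, 0.014, -0.008, 0.001, -0.001, -0.314]
```

```bash
python3 -m jog '[[0.015,0.008,-0.008,0,0,-0.064],[0.031,0.011,-0.008,0,0,-0.131],[0.048,0.013,-0.008,0,0,-0.198],[0.056,0.014,-0.008,0,0,-0.231],[0.056,0.014,-0.008,0,0,-0.231]]'
cat > look3.py <<'E'
from h import *; from rig import bot
import sys
def cloud(d,lo,hi,box):
    h=cv2.cvtColor(d["pixels"],cv2.COLOR_BGR2HSV);m=cv2.inRange(h,np.array(lo),np.array(hi))
    x0,y0,x1,y1=box;v,u=np.nonzero(m[y0:y1,x0:x1]);u=u+x0;v=v+y0;z=d["range_z"][v,u]
    p=(np.linalg.inv(d["intrinsics"])@np.stack([u,v,np.ones(len(u))])*z)
    return (d["T"][:3,:3]@p).T+d["T"][:3,3]
def stat(P,c):
    w=P[:,:2]-c;r=np.hypot(*w.T);a=np.degrees(np.arctan2(w[:,1],w[:,0]))%360
    k=(r>.06)&(r<.108)&(P[:,2]>.03)&(P[:,2]<.065)
    if k.sum()<2: return "none"
    return int(k.sum()),"ang mean/min/max",a[k].mean().round(1),a[k].min().round(1),a[k].max().round(1),"r",r[k].mean().round(4),"z",P[k,2].mean().round(4)
for n,box in(("scene",(195,250,305,330)),("top",(215,190,290,270))):
    d=bot.get_image(n)
    pad=cloud(d,(155,120,100),(178,255,255),box);pad=pad[(pad[:,2]>.06)&(np.hypot(*(pad[:,:2]-C).T)<.03)]
    print(n,"pad",len(pad),pad.mean(0).round(4) if len(pad) else "")
    for nm,lo,hi in(("lug",(5,130,130),(19,255,255)),("yel",(20,110,110),(35,255,255))):
        print(nm,stat(cloud(d,lo,hi,box),C))
s=bot.state();print(s["clock"],s["eef_pos"],s["ft_force"])
for k in map(float,sys.argv[1:]): print(k,row(s,[*tip(k,0),.062],k+90))
E
python3 look3.py -25 -23 -21 -19 -17
```

```text
clock: 4.05
eef_pos: [0.5872, 0.0413, 0.0617]
eef_rot: [2.681, 1.638, 0.001]
ft_force: [-0.0, -0.7, 0.4]
gripper_width: -0.0003
gripper_force: 0.0
scene pad 98 [0.5517 0.0752 0.0798]
lug (42, 'ang mean/min/max', np.float64(205.2), np.float64(203.1), np.float64(208.6), 'r', np.float64(0.0914), 'z', np.float64(0.0388))
yel (39, 'ang mean/min/max', np.float64(199.1), np.float64(188.0), np.float64(208.3), 'r', np.float64(0.0821), 'z', np.float64(0.0479))
top pad 0 
lug none
yel none
4.15 [0.5870063  0.04117165 0.06153682] [-0.0298451   0.03302689 -0.66825909]
-25.0 [0.011, 0.004, -0.002, 0.0, -0.0, -0.037]
-23.0 [0.02, 0.006, -0.002, 0.0, -0.0, -0.07]
-21.0 [0.028, 0.008, -0.002, 0.0, -0.0, -0.104]
-19.0 [0.036, 0.009, -0.002, 0.0, -0.0, -0.137]
-17.0 [0.044, 0.01, -0.002, 0.0, -0.0, -0.17]
```

```bash
sed -i 's/^    k=(r>.06)/    m=(a.min()+a.max())\/2 if len(a) else 0\n    if len(a) and a.max()-a.min()<40: print("two edges",a[a<m].mean().round(2),a[a>=m].mean().round(2),"mid",(a[a<m].mean()+a[a>=m].mean()).round(2)\/2)\n    k=(r>.06)/; s/,("top",(215,190,290,270))//' look3.py
python3 -m jog '[[0.011,0.004,-0.002,0,0,-0.037],[0.016,0.005,-0.002,0,0,-0.055],[0.021,0.006,-0.002,0,0,-0.075],[0.021,0.006,-0.002,0,0,-0.075]]'
python3 look3.py -23 -22 -21 -20 -19 -18
```

```text
clock: 4.55
eef_pos: [0.59, 0.0443, 0.0617]
eef_rot: [2.614, 1.743, 0.0]
ft_force: [-0.4, 0.1, -0.0]
gripper_width: -0.0002
gripper_force: 0.0Traceback (most recent call last):
  File "look3.py", line 15, in <module>
    for n,box in(("scene",(195,250,305,330))):
        ^^^^^
ValueError: too many values to unpack (expected 2)
```

```bash
sed -i 's/330))):/330)),):/' look3.py; python3 look3.py -23 -22 -21 -20 -19 -18
```

```text
scene pad 99 [0.5517 0.075  0.0797]
two edges 199.72 206.07 mid 202.895
lug (48, 'ang mean/min/max', np.float64(205.5), np.float64(197.7), np.float64(209.5), 'r', np.float64(0.0907), 'z', np.float64(0.0396))
two edges 196.08 208.8 mid 202.44
yel (36, 'ang mean/min/max', np.float64(204.2), np.float64(193.8), np.float64(213.6), 'r', np.float64(0.0818), 'z', np.float64(0.0481))
4.6 [0.58993381 0.0443196  0.0617192 ] [-0.23746472  0.4975743   0.30638733]
-23.0 [-0.001, 0.0, -0.001, 0.0, -0.0, 0.006]
-22.0 [0.003, 0.001, -0.001, 0.0, -0.0, -0.011]
-21.0 [0.007, 0.002, -0.001, 0.0, -0.0, -0.027]
-20.0 [0.011, 0.003, -0.001, 0.0, -0.0, -0.044]
-19.0 [0.015, 0.004, -0.001, 0.0, -0.0, -0.061]
-18.0 [0.019, 0.005, -0.001, 0.0, -0.0, -0.077]
```

```bash
python3 -m jog '[[0.005,0.001,-0.001,0,0,-0.02],[0.01,0.003,-0.001,0,0,-0.037],[0.01,0.003,-0.001,0,0,-0.037]]'
python3 look3.py -23 -21 -20 -19 -18
python3 - <<'E'
from h import *; from rig import bot
e=bot.get_image("scene")["pixels"][265:315,255:315];cv2.imwrite("pics/p2.png",cv2.resize(e,None,fx=10,fy=10,interpolation=cv2.INTER_CUBIC))
E
```

```text
clock: 4.9
eef_pos: [0.5913, 0.046, 0.0619]
eef_rot: [-2.579, -1.794, 0.0]
ft_force: [0.4, -1.0, -0.5]
gripper_width: 0.0001
gripper_force: 0.1
scene pad 98 [0.552  0.075  0.0795]
two edges 205.25 208.29 mid 206.77
lug (44, 'ang mean/min/max', np.float64(206.1), np.float64(203.2), np.float64(210.0), 'r', np.float64(0.0915), 'z', np.float64(0.0396))
two edges 198.25 211.52 mid 204.885
yel (34, 'ang mean/min/max', np.float64(206.4), np.float64(196.3), np.float64(216.1), 'r', np.float64(0.0821), 'z', np.float64(0.048))
4.95 [0.59127397 0.04593964 0.06187481] [-0.92737091  0.22846089  0.09717503]
-23.0 [-0.011, -0.003, -0.001, 0.0, -0.0, 0.044]
-21.0 [-0.003, -0.001, -0.001, 0.0, -0.0, 0.01]
-20.0 [0.001, 0.0, -0.001, 0.0, -0.0, -0.006]
-19.0 [0.005, 0.002, -0.001, 0.0, -0.0, -0.023]
-18.0 [0.009, 0.003, -0.001, 0.0, -0.0, -0.04]
```

View pics/p2.png

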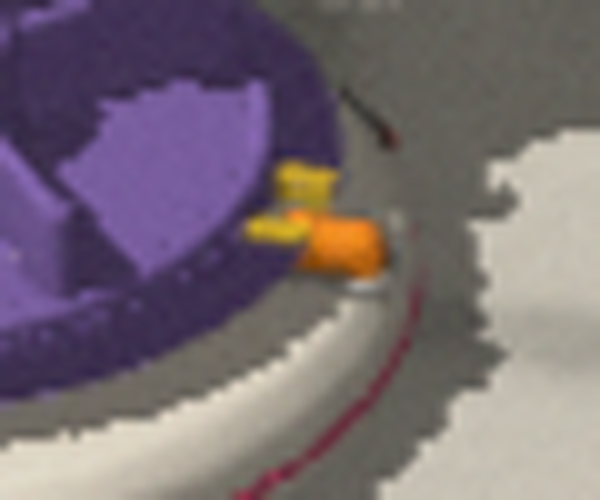

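In the crop the amber lug (340,243) lies between the two yellow edges (305,180) and (280,230), so the notch is within about 1°. I'll back off, raise the hand, and move clear so the top camera can check it.

```bash
python3 -m jog '[[-0.03,0,0,0,0,0],[-0.05,0,0,0,0,0],[-0.05,0,-0.2,0,0,0],[-0.05,0,-0.4,0,0,0],[-0.05,0,-0.6,0,0,0],[-0.25,0,-0.6,0,0,0],[-0.45,0,-0.6,0,0,0],[-0.65,0,-0.6,0,0,0]]'
python3 -m jog '[[-0.2,0,0,0,0,0],[-0.4,0,0,0,0,0],[-0.6,0,0,0,0,0],[-0.6,0,0,0,0,0],[-0.6,0,0,0,0,0]]'
sed -i 's/330)),):/330)),("top",(215,190,290,270))):/' look3.py; python3 look3.py
python3 - <<'E'
from h import *; from rig import bot
e=bot.get_image("top")["pixels"][190:270,215:295];cv2.imwrite("pics/p3.png",cv2.resize(e,None,fx=7,fy=7,interpolation=cv2.INTER_CUBIC))
E
```

```text
clock: 5.8
eef_pos: [0.5451, -0.0774, 0.1822]
eef_rot: [2.579, 1.794, 0.001]
ft_force: [2.5, -0.4, -0.9]
gripper_width: -0.0002
gripper_force: 0.0
clock: 6.3
eef_pos: [0.5038, -0.1892, 0.182]
eef_rot: [2.581, 1.791, 0.0]
ft_force: [0.2, 0.2, -0.7]
gripper_width: -0.0002
gripper_force: 0.0
scene pad 97 [0.5521 0.0751 0.0795]
two edges 205.03 207.68 mid 206.355
lug (43, 'ang mean/min/max', np.float64(205.8), np.float64(203.7), np.float64(208.9), 'r', np.float64(0.0916), 'z', np.float64(0.0401))
two edges 198.25 210.71 mid 204.48
yel (34, 'ang mean/min/max', np.float64(205.9), np.float64(195.2), np.float64(214.9), 'r', np.float64(0.0823), 'z', np.float64(0.0485))
top pad 96 [0.5541 0.0732 0.0785]
two edges 206.02 209.42 mid 207.72
lug (26, 'ang mean/min/max', np.float64(208.0), np.float64(204.6), np.float64(211.3), 'r', np.float64(0.0876), 'z', np.float64(0.0433))
two edges 198.38 212.92 mid 205.65
yel (16, 'ang mean/min/max', np.float64(205.6), np.float64(196.1), np.float64(214.9), 'r', np.float64(0.0819), 'z', np.float64(0.0494))
6.4 [ 0.50428966 -0.18797106  0.18188331] [ 0.49734061 -0.01879067  0.29713133]
```

View pics/p3.png

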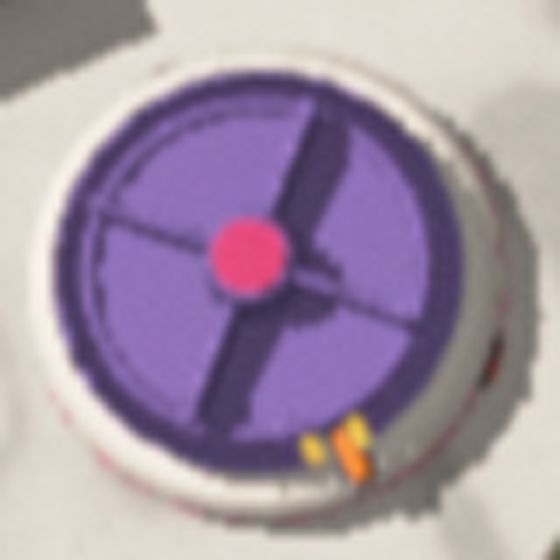

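The top view shows the lug (352,455) between the yellow edges (313,450) and (357,430), but nearer the counter-clockwise edge. About 1.8° more is needed, so I'll go back and nudge it.

```bash
python3 -m jog '[[0.2,0,0,0,0,0],[0.4,0,0,0,0,0],[0.6,0,0,0,0,0],[0.8,0,0,0,0,0],[0.98,0,0,0,0,0],[0.98,0,0,0,0,0]]'
python3 - <<'E'
from h import *; from rig import bot
s=bot.state();A=R.from_rotvec(s["eef_rot"])
P=np.array([.5913,.0460,.062]); x=A.apply([1,0,0])
for g in(.01,): print(A.inv().apply(P-g*x-s["eef_pos"])/.2, s["eef_pos"],x)
E
```

```text
clock: 7.05
eef_pos: [0.5732, -0.0002, 0.1817]
eef_rot: [-2.574, -1.8, -0.001]
ft_force: [-0.8, -0.5, -0.6]
gripper_width: -0.0
gripper_force: 0.0
[0.19753963 0.00595817 0.59851146] [ 5.73175355e-01 -1.58726643e-04  1.81674402e-01] [3.43335815e-01 9.39212541e-01 5.66273049e-04]
```

```bash
python3 -m jog '[[0.19,0,0.1,0,0,0],[0.19,0,0.3,0,0,0],[0.19,0,0.5,0,0,0],[0.19,0,0.6,0,0,0],[0.19,0,0.6,0,0,0],[0.19,0,0.6,0,0,0]]'
python3 - <<'E'
from h import *; from rig import bot
s=bot.state();A=R.from_rotvec(s["eef_rot"]);P=np.array([.5913,.0460,.062])
print(A.inv().apply(P-s["eef_pos"])/.2)
a=np.radians(1.8);w=P[:2]-C;Q=C+np.array([[np.cos(a),-np.sin(a)],[np.sin(a),np.cos(a)]])@w
x=A.apply([1,0,0]);print(row(s,[*Q,.062],np.degrees(np.arctan2(x[1],x[0]))+1.8))
E
```

```text
clock: 7.65
eef_pos: [0.586, 0.031, 0.0627]
eef_rot: [2.579, 1.794, 0.001]
ft_force: [0.3, 0.2, 1.1]
gripper_width: 0.0002
gripper_force: 0.0
[ 0.07960312 -0.00110016  0.00360876]
[0.087, 0.001, 0.004, 0.001, -0.0, -0.03]
```

```bash
python3 -m jog '[[0.03,0,0,0,0,0],[0.06,0,0,0,0,0],[0.075,0,0,0,0,-0.01],[0.081,0,0,0,0,-0.02],[0.087,0.001,0,0,0,-0.03],[0.087,0.001,0,0,0,-0.03]]'
python3 -m jog '[[-0.03,0,0,0,0,0],[-0.05,0,0,0,0,0],[-0.05,0,-0.2,0,0,0],[-0.05,0,-0.4,0,0,0],[-0.05,0,-0.6,0,0,0],[-0.25,0,-0.6,0,0,0],[-0.45,0,-0.6,0,0,0],[-0.65,0,-0.6,0,0,0]]'
python3 -m jog '[[-0.2,0,0,0,0,0],[-0.4,0,0,0,0,0],[-0.6,0,0,0,0,0],[-0.6,0,0,0,0,0]]'
python3 look3.py
```

```text
clock: 8.25
eef_pos: [0.592, 0.0472, 0.0619]
eef_rot: [2.55, 1.834, 0.0]
ft_force: [-0.5, 0.4, -0.2]
gripper_width: -0.0002
gripper_force: 0.0
clock: 9.05
eef_pos: [0.5496, -0.0776, 0.1821]
eef_rot: [2.55, 1.834, 0.0]
ft_force: [1.2, -0.4, 0.1]
gripper_width: 0.0002
gripper_force: 0.0
clock: 9.45
eef_pos: [0.5106, -0.1938, 0.1819]
eef_rot: [2.555, 1.828, -0.001]
ft_force: [0.4, 0.5, 0.1]
gripper_width: -0.0001
gripper_force: 0.0
scene pad 98 [0.5517 0.0754 0.0796]
lug (33, 'ang mean/min/max', np.float64(205.6), np.float64(202.6), np.float64(210.6), 'r', np.float64(0.0928), 'z', np.float64(0.0407))
two edges 200.52 212.52 mid 206.525
yel (38, 'ang mean/min/max', np.float64(208.1), np.float64(196.6), np.float64(215.6), 'r', np.float64(0.0822), 'z', np.float64(0.0481))
top pad 95 [0.5541 0.0733 0.0789]
two edges 205.79 209.61 mid 207.7
lug (29, 'ang mean/min/max', np.float64(207.8), np.float64(203.4), np.float64(212.0), 'r', np.float64(0.0866), 'z', np.float64(0.0412))
two edges 201.05 214.59 mid 207.82
yel (18, 'ang mean/min/max', np.float64(207.7), np.float64(198.7), np.float64(216.6), 'r', np.float64(0.0813), 'z', np.float64(0.0476))
9.55 [ 0.51179185 -0.19068603  0.18190537] [ 0.15835416 -0.05203272 -0.26523434]
```

The notch and lug now agree: both at 207.8° in the top view, and within 1° in the scene view. Next is the press.

```bash
python3 - <<'E'
from h import *; from rig import bot
s=bot.state();x=R.from_rotvec(s["eef_rot"]).apply([1,0,0]);print(row(s,[.553,.0743,.182],np.degrees(np.arctan2(x[1],x[0]))))
E
```

```text
[1.321, -0.23, -0.0, 0.0, -0.0, -0.0]
```

```bash
python3 -m jog '[[0.2,-0.04,0,0,0,0],[0.4,-0.08,0,0,0,0],[0.6,-0.12,0,0,0,0],[0.8,-0.16,0,0,0,0],[1,-0.2,0,0,0,0],[1,-0.23,0,0,0,0]]'
python3 -m jog '[[0.16,0,0,0,0,0],[0.31,0,0,0,0,0],[0.31,0,0,0,0,0],[0.31,0,0,0,0,0]]'
python3 - <<'E'
from h import *; from rig import bot
s=bot.state();print(row(s,[.553,.0743,.088],71))
E
```

```text
clock: 10.15
eef_pos: [0.5326, 0.0191, 0.1818]
eef_rot: [-2.546, -1.84, -0.001]
ft_force: [-0.2, -0.9, -0.5]
gripper_width: 0.0001
gripper_force: 0.0
clock: 10.55
eef_pos: [0.5518, 0.0738, 0.1816]
eef_rot: [-2.549, -1.836, 0.001]
ft_force: [-0.0, 0.0, -0.1]
gripper_width: -0.0002
gripper_force: 0.0
[0.004, 0.005, 0.468, -0.0, 0.0, 0.009]
```

```bash
python3 -m jog '[[0,0.005,0.15,0,0,0],[0,0.005,0.3,0,0,0],[0,0.005,0.42,0,0,0],[0,0.005,0.46,0,0,0],[0,0.005,0.47,0,0,0],[0,0.005,0.48,0,0,0],[0,0.005,0.49,0,0,0],[0,0.005,0.5,0,0,0]]'
python3 -m jog '[[0,0,0.01,0,0,0],[0,0,0.02,0,0,0],[0,0,0.02,0,0,0]]'
```

```text
clock: 11.35
eef_pos: [0.5535, 0.0728, 0.0826]
eef_rot: [2.55, 1.833, 0.002]
ft_force: [-0.2, 0.7, -0.1]
gripper_width: -0.0004
gripper_force: 0.0
clock: 11.65
eef_pos: [0.5532, 0.0728, 0.0781]
eef_rot: [2.551, 1.834, 0.001]
ft_force: [1.3, -1.6, 1.7]
gripper_width: -0.0
gripper_force: 1.0
```

```bash
python3 -m jog '[[0,0,0.005,0,0,0],[0,0,0.01,0,0,0],[0,0,0.015,0,0,0],[0,0,0.015,0,0,0]]'; python3 -m jog '[[0,0,0.005,0,0,0],[0,0,0.01,0,0,0],[0,0,0.015,0,0,0],[0,0,0.015,0,0,0]]'
```

```text
clock: 12.05
eef_pos: [0.5533, 0.0728, 0.0752]
eef_rot: [2.551, 1.834, 0.001]
ft_force: [-1.1, -0.0, 5.1]
gripper_width: -0.0002
gripper_force: 2.0
clock: 12.45
eef_pos: [0.5533, 0.0728, 0.0722]
eef_rot: [2.551, 1.833, 0.001]
ft_force: [-0.5, -0.4, 3.6]
gripper_width: 0.0001
gripper_force: 2.1
```

The tray is sinking with about 5 N, so the notch is over the lug. I'll continue down to the stop.

```bash
python3 -m jog '[[0,0,0.005,0,0,0],[0,0,0.01,0,0,0],[0,0,0.01,0,0,0]]'; python3 -m jog '[[0,0,0.005,0,0,0],[0,0,0.005,0,0,0],[0,0,0.005,0,0,0]]'
```

```text
clock: 12.75
eef_pos: [0.5533, 0.0728, 0.0701]
eef_rot: [2.551, 1.833, 0.001]
ft_force: [-0.0, -0.2, 4.3]
gripper_width: -0.0002
gripper_force: 2.1
clock: 13.05
eef_pos: [0.5534, 0.0728, 0.07]
eef_rot: [2.55, 1.833, 0.001]
ft_force: [-4.9, -0.4, 13.7]
gripper_width: -0.0003
gripper_force: 7.0
```

The stop was felt at z = 0.070, which is the home height. Now I'll withdraw straight up and check.

```bash
python3 -m jog '[[0,0,-0.05,0,0,0],[0,0,-0.2,0,0,0],[0,0,-0.4,0,0,0],[0,0,-0.6,0,0,0],[-0.2,0,-0.6,0,0,0],[-0.4,0,-0.6,0,0,0],[-0.6,0,-0.6,0,0,0],[-0.8,0,-0.6,0,0,0]]'
python3 -m jog '[[-0.2,0,0,0,0,0],[-0.4,0,0,0,0,0],[-0.4,0,0,0,0,0],[-0.4,0,0,0,0,0]]'
python3 look3.py
python3 - <<'E'
from h import *; from rig import bot
a=bot.get_image("top")["pixels"][180:280,200:300];b=bot.get_image("scene")["pixels"][230:330,200:310]
cv2.imwrite("pics/p4.png",np.hstack([cv2.resize(a,(390,390)),cv2.resize(b,(400,390))]))
E
```

```text
clock: 13.85
eef_pos: [0.5013, -0.0801, 0.1892]
eef_rot: [2.551, 1.834, 0.0]
ft_force: [0.4, -0.3, 0.5]
gripper_width: -0.0002
gripper_force: 0.0
clock: 14.25
eef_pos: [0.4764, -0.1552, 0.189]
eef_rot: [-2.552, -1.831, -0.0]
ft_force: [0.3, -0.7, 0.3]
gripper_width: -0.0001
gripper_force: 0.0
scene pad 101 [0.5519 0.0754 0.0697]
two edges 205.44 208.95 mid 207.195
lug (54, 'ang mean/min/max', np.float64(206.2), np.float64(201.7), np.float64(212.2), 'r', np.float64(0.089), 'z', np.float64(0.0396))
two edges 200.06 214.86 mid 207.46
yel (19, 'ang mean/min/max', np.float64(204.7), np.float64(196.6), np.float64(215.8), 'r', np.float64(0.0823), 'z', np.float64(0.039))
top pad 90 [0.5541 0.0731 0.0693]
two edges 206.3 210.33 mid 208.315
lug (30, 'ang mean/min/max', np.float64(208.2), np.float64(203.2), np.float64(213.1), 'r', np.float64(0.0868), 'z', np.float64(0.041))
two edges 200.88 214.55 mid 207.71
yel (15, 'ang mean/min/max', np.float64(208.2), np.float64(199.1), np.float64(216.6), 'r', np.float64(0.0823), 'z', np.float64(0.039))
14.35 [ 0.47678342 -0.154015    0.18895613] [ 0.54773374 -0.68855285  0.4791865 ]
```

View pics/p4.png

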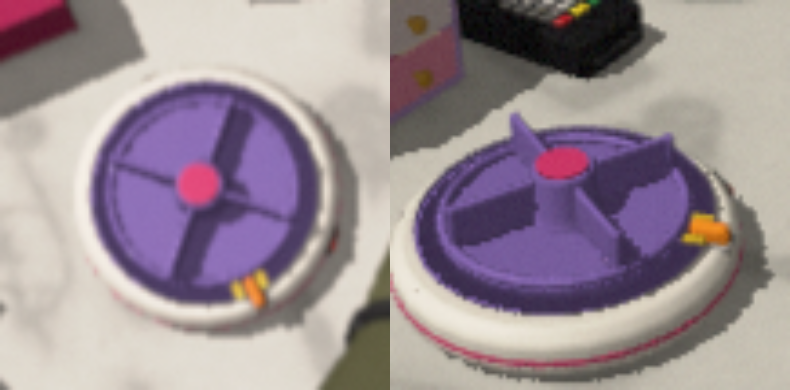

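The tray sits flush, with its pad at a height of 0.0695 m. The lug is in the notch at (252,290) in the left view and (708,230) in the right, and the hand is clear.

```bash
python3 -c "
from rig import bot
print(bot.sign_off())"
```

```text
the job is handed in; nothing more can be done
None
```

The tray was turned until its notch stood over the lug and pressed fully home: the pad measures about 70 mm above the counter. The hand is clear, and the job is handed in; no verdict was shown at hand-in.

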